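# Free the stuck sled of the frame-corner press, run it home and press

## Robot

A 6-joint arm with a two-finger parallel gripper is mounted at the origin on the work surface. World frame = base frame: x ahead of the robot, y to its left, z up, the work surface at z = 0. Lengths are in m, angles in rad, forces in N, time in s.
With the tool pointing down it reaches from about 0.3 to 0.775 m from the base axis. Payload 14.6 kg.
Tool frame: the origin (TCP) lies between the finger pads; the fingertips stand 19 mm ahead of it and the grasp point (between the pads) is the TCP; z points along the fingers, y is the direction in which the jaws open and shut (so a half turn about z gives the same grasp; the last joint's range is limited). The gripper opens to 94 mm and grips with 3 to 60 N. Pads are 16 mm wide; open, the fingers measure 119 mm over their backs; the gripper's body (75 mm by 177 mm) begins 78 mm behind the grasp point.
Start: joints at [-1.229, 0.3, 1.521, -0, 1.321, -0.067], TCP at [0.219, -0.505, 0.224] pointing down, gripper open.
Joint ranges: [-3.03, 3.03], [-0.79, 2.21], [0.23, 2.52], [-1.04, 4.18], [0, 3.07], [-2.55, 2.55]. Speed limits (rad/s): [2.22, 2.22, 2.57, 3.14, 3.14, 3.14].

## Interface

Orientations are given as [roll, pitch, yaw] about the fixed x, y, z axes, in that order (R = Rz(yaw) Ry(pitch) Rx(roll)).
In Python, from station import telemetry, vision, ctrl gives the robot as it stands. The module is installed in compiled form; this text tells all that it offers.
- The arm moves only by the shell command python3 -m creep 'ROWS' [FORCE]. ROWS is JSON, a list of rows, each a list of 3 entries, a list of its own where there are three numbers: the shift along the tool's x, y, z in units of 50 mm (1.0 is 50 mm), then the turn about the tool's z in units of 8 degrees (1.0 is 8 degrees), then the opening, from 0 (shut) to 1 (fully open). In form: [[[tx, ty, tz], twist, gripper], ...]. A call has 1 to 12 rows; each row is the pose to reach, as a shift and turn from the pose commanded when the call began, along the tool's axes at that moment; what a row does not reach only later rows make up. A row lasts 1/10 s, in which the tool goes at most 50 mm and 8.59 degrees, less where a joint would pass 70% of its speed; a pose out of reach is approached as far as the arm can. A call with a gripper value outside its range is refused whole. The fingers move at their own pace and stop on an object; FORCE is the grip in N (left out, the last holds). Time passes only in rows, so rows that repeat a pose let the fingers close. It gives the time, the measured TCP pose, the force and the opening at its end, in the units of the state.
- telemetry.get_obs(): the state, without advancing time (a new reading comes with each control period).
- vision.camera(name): name is "side" or "top" or "wrist"; returns a dict with "img" (384x512x3 uint8, red, green, blue), "depth" (384x512 float32, m along the optical axis (not along the pixel's ray), 0 where there is no reading), "vertical_fov" (degrees; the focal length in pixels is half the picture's height over the tangent of half this angle, whatever the lens; pixels are square), "cx", "cy" (the principal point, pixels), "dist" ([k1, k2, p1, p2, k3] as OpenCV has them; the pictures are not rectified), "extrinsics" (4x4, takes a point from camera to world coordinates); the wrist camera has in their place "hand_eye" (4x4, takes a point from camera to tool coordinates, whose origin is the TCP and whose axes are the flange's). Camera axes: x right, y down, z forward; pixel columns grow to the right and rows downward; lengths in m; the calibration is good to about 2 mm. A picture is of the moment at which its call begins: read the wrist's pose just before it.
- ctrl.hand_in(): hands the job in, once; it reports no verdict.
The state is a dict: "time_s": time; "qpos": joint angles; "joint_vel": joint speeds; "tau": joint torques, N m; "ee_pos": TCP position; "eef_rot": TCP orientation; "force": force on the tool from outside, world axes, zero at the start; "moment": the same for the moment, N m; "grip_width": finger opening in m.
Only numpy, scipy, OpenCV 4.12 (cv2) and the standard library are available. Lean on these libraries where they do the work, as an engineer would, in place of code of your own. Each camera call takes 0.05 s, during which the arm holds its last target.

## Task

The sled of the frame-corner press is stuck in dried glue: push it by its steel push plate along the bed until it breaks free, and run it in under the hood, without ramming it, until it is fully home against the stop hidden in there. Only then press the pedal beside the press all the way down, hold it there for a moment, and let it spring back up. Leave the sled home, and do not disturb the other things on the bench.

Things in the scene. Friction and masses are not known exactly. Their poses are not given: they have to be found in the camera images.
- press: Fixed grey press: bed 420 x 130 mm, 24 mm high, with two low steel rails (tops at 30 mm) and at one end a hood 170 mm wide, 215 mm high, closed at the back, with a ram on top that goes down with the pedal. Origin on the bench in the middle of the bed's width; x is the direction in which the sled is to be pushed, z up. The bed runs from x = -220 to 200 mm, the hood from 12 to 200.
- hood_lip (a point): Middle of the lower edge of the hood's flat front, 115 mm above the bench; axes as the press. With the sled home, its push face is between 2 mm short of this edge and 10 mm beyond it, so an upright gripper meets the hood first: lean the tool back 30 to 45 degrees, its tip leading.
- sled (a joint): Travel of the sled in m, growing into the hood; starts at 0 to 0.05. The sled is a pale wooden plate 120 x 100 x 16 mm with two dark mitred frame strips on it, 0.45 to 0.9 kg. Dried glue on the bed holds it with 9 to 16 N up to somewhere between 0.07 and 0.11, then it suddenly runs with 2 to 3 N. The stop is met between 0.200 and 0.212.
- push_face (a point): On the outer face of the steel push plate that stands across the sled's rear end: 12 mm thick, 90 mm wide, its top 96 mm above the bench. The point is in the middle of the width, 70 mm above the bench, on the face to push; x points in the direction of travel, into the plate.
- sled_nose (a point): Middle of the front end of the sled's plate, 120 mm ahead of push_face, 38 mm above the bench; it meets the stop. Axes as the press.
- stop_face (a point): Middle of the face of the firm rubber stop inside the hood, 38 mm above the bench, not visible from outside; it is set at a different place along the bed each time. Axes as the press.
- pedal (a joint): Angle of the pedal in rad: 0 up, 0.22 fully down on its stop. It springs back up when let go.
- pedal_pad (a point): Point on the top of the pedal's rubber pad where to press: 110 mm from the hinge, in the middle of the width. The pedal is a steel plate 150 x 80 mm, sloping up from its hinge 26 mm above the bench; this point is 62 mm high when up and about 38 mm when fully down. It takes about 3 N to start it and 9 N to hold it down here.
- pedal_base: Fixed dark steel base of the pedal, 190 x 110 x 8 mm, origin under its middle; x points from the pedal's free end to its hinge, which lies at x = 75 mm.
- glue_bottle: Bystander: white glue bottle, 64 mm across, 170 mm high, standing; origin under its middle.
- nail_cup: Bystander: steel cup, 72 mm across, 85 mm high; origin under its middle.
- mallet: Bystander: hammer 260 mm long, lying; origin under the middle of its length.
- offcut: Bystander: dark wood strip 160 x 45 x 22 mm, lying; origin under its middle.
- tape_measure: Bystander: black tape measure about 70 mm across, 30 mm high, lying; origin under its middle.
Things that resemble listed ones, but are neither listed nor needed, are in the scene too. What is meant by the pedal_base is not red, and is the larger of those in its own colour.

How it is judged:
On the way, in this order (a step that is already met when the one before it is completed fails the run):
1. the sled has been pushed fully home against the hidden stop and stands still (horizontal distance between sled_nose and stop_face below 0.004 m and velocity of joint sled below 0.01 m/s), for 0.2 s.
2. the pedal is down on its stop (value of joint pedal above 0.195 rad), for 0.2 s.
At the end, for the whole second after the job is handed in: the sled's nose is within 4 mm of the stop and at rest, and the pedal has been fully down (over 0.195 rad for 0.2 s) after that and is back up (under 0.04 rad) (all of step 1 and value of joint pedal below 0.04 rad); the robot touches nothing.
It fails at once if the sled is rammed: it runs faster than 0.5 m/s or is pushed with more than 60 N (velocity of joint sled above 0.5 m/s or contact force between sled and the fingers above 60 N).
It fails at once if the pedal is pressed more than half down while the sled is not home (value of joint pedal above 0.11 rad and horizontal distance between sled_nose and stop_face above 0.006 m).
It fails at once if a bystander is moved more than 30 mm or the bottle or cup is tipped over (distance of any of glue_bottle, nail_cup, mallet, offcut, tape_measure from where it was at the start of the episode above 0.03 m or angle between any of glue_bottle, nail_cup's own z axis and vertical above 0.6 rad).
It also fails if it takes over 48 s, if anything falls off the work surface, if the arm or the gripper's body presses on something with over 40 N, if the wrist force passes 120 N, or if a joint passes its speed limit or range.

## Working session

There is one attempt and no reset: what is moved stays moved. The work goes in short steps, Python scripts to look and compute and a shell command to move; the robot and the scene stay as the last step left them, time stands still between calls to the robot, and variables do not carry over. Pictures are saved under pics/ and viewed, and the job is handed in when it is done.

```bash
mkdir -p pics; ls; python3 - <<'E'
from station import telemetry, vision, ctrl
import cv2, numpy as np, pickle
print(telemetry.get_obs())
for n in ["side","top","wrist"]:
    c=vision.camera(n); cv2.imwrite(f"pics/{n}0.png",c["img"][:,:,::-1]); pickle.dump(c,open(f"{n}0.pkl","wb"))
    print(n,{k:v for k,v in c.items() if k not in("img","depth")})
E
```

```text
pics
{'time_s': 0.0, 'qpos': array([-1.22858723e+00,  3.00454874e-01,  1.52157845e+00, -1.40352035e-05,
        1.32067992e+00, -6.66123772e-02]), 'joint_vel': array([ 5.29484936e-04, -8.94523329e-05, -2.99873767e-04,  5.27114603e-05,
       -5.55062854e-04, -2.33332669e-04]), 'tau': array([ 2.00591450e-03, -5.31805873e+01, -3.52737808e+01,  7.09266239e-02,
        2.43943592e-02, -9.35281719e-05]), 'ee_pos': array([ 0.21854927, -0.50445751,  0.22389633]), 'eef_rot': array([-3.14047365e+00, -6.10251754e-05,  4.08824921e-01]), 'force': array([ 0.05539467, -0.37638465, -0.0257607 ]), 'moment': array([ 0.0322514 , -0.03229649, -0.03957128]), 'grip_width': 0.09412595127908277}
side {'vertical_fov': 46.154568831781276, 'cx': 257.4400473061357, 'cy': 191.9232851744854, 'dist': array([-0.13809403,  0.        ,  0.        ,  0.        ,  0.        ]), 'extrinsics': array([[ 0.998969  , -0.02541668,  0.03761555,  0.4723356 ],
       [-0.04468858, -0.69641999,  0.71624167, -1.01618241],
       [ 0.00799174, -0.71718421, -0.69683782,  0.97025818],
       [ 0.        ,  0.        ,  0.        , 
[... 279 characters left out ...]
66381,  0.0257913 , -0.00266079, -0.09470307],
       [-0.00154396, -0.16165268, -0.98684651,  1.41019691],
       [ 0.        ,  0.        ,  0.        ,  1.        ]])}
wrist {'vertical_fov': 68.59633286195465, 'cx': 253.26300125073115, 'cy': 194.28688909795474, 'dist': array([-0.04913753,  0.        ,  0.        ,  0.        ,  0.        ]), 'hand_eye': array([[-1.40158594e-03, -9.69280809e-01, -2.45952738e-01,
         7.13120499e-02],
       [ 9.99999017e-01, -1.35107504e-03, -3.74110337e-04,
         9.60389985e-05],
       [ 3.03173657e-05, -2.45953021e-01,  9.69281750e-01,
        -1.60909214e-01],
       [ 0.00000000e+00,  0.00000000e+00,  0.00000000e+00,
         1.00000000e+00]])}
```

View pics/side0.png

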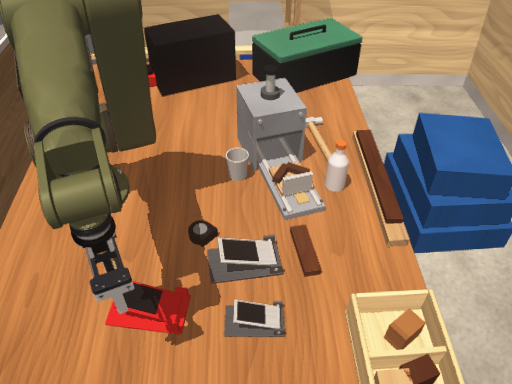

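View pics/top0.png

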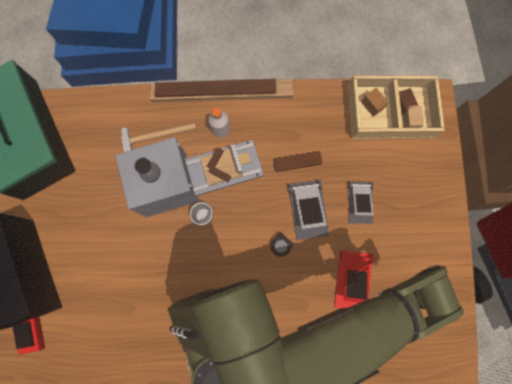

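View pics/wrist0.png

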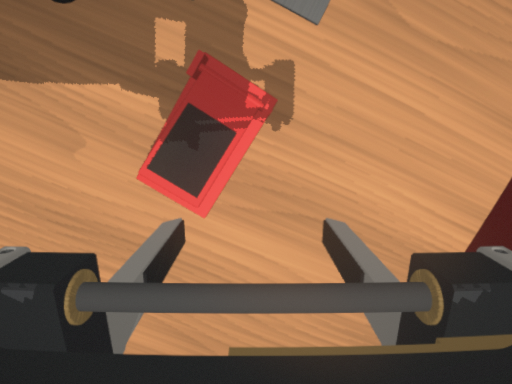

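```bash
cat > h.py <<'E'
import cv2, numpy as np, pickle
def K(c):
    f=192/np.tan(np.radians(c["vertical_fov"])/2); return np.array([[f,0,c["cx"]],[0,f,c["cy"]],[0,0,1]])
def ray(c,uv,E=None):
    E=c["extrinsics"] if E is None else E
    n=cv2.undistortPoints(np.array([[uv]],float),K(c),c["dist"])[0,0]
    return E[:3,3],E[:3,:3]@np.array([n[0],n[1],1])
def onz(c,uv,z,E=None):
    o,d=ray(c,uv,E); return o+d*(z-o[2])/d[2]
def cloud(c,E=None):
    E=c["extrinsics"] if E is None else E
    v,u=np.mgrid[:384,:512]; p=np.stack([u,v],-1).reshape(-1,1,2).astype(float)
    n=cv2.undistortPoints(p,K(c),c["dist"])[:,0]
    d=c["depth"].reshape(-1); X=np.c_[n*d[:,None],d]@E[:3,:3].T+E[:3,3]
    X[d==0]=np.nan
    return X.reshape(384,512,3)
E
python3 - <<'E'
from h import *
for n,crop in [("top",(100,60,350,260)),("side",(180,60,370,350))]:
    c=pickle.load(open(n+"0.pkl","rb")); x0,y0,x1,y1=crop
    s=min(800/(x1-x0),600/(y1-y0)); s=2 if s<3 and s<2.5 else 3
    im=c["img"][y0:y1,x0:x1,::-1]; cv2.imwrite(f"pics/{n}0z.png",cv2.resize(im,None,fx=s,fy=s,interpolation=cv2.INTER_CUBIC)); print(n,s)
E
```

```text
top 3
side 2
```

View pics/top0z.png

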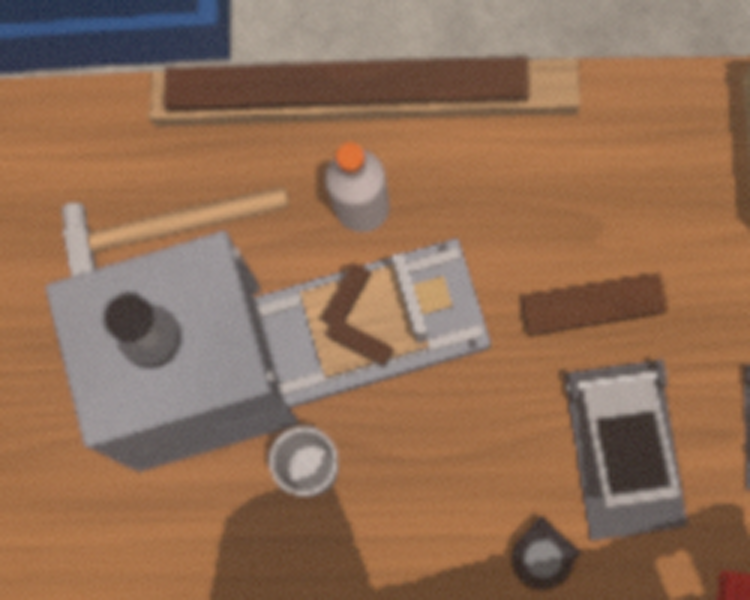

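View pics/side0z.png

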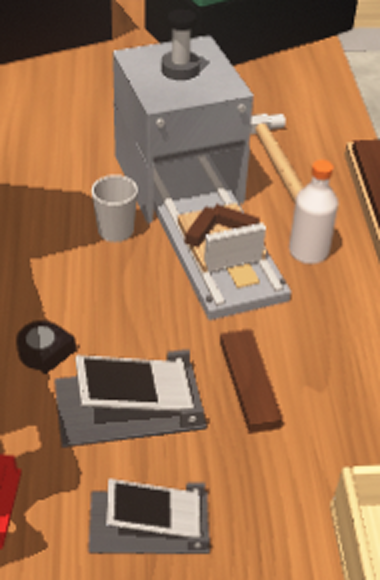

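```bash
python3 - <<'E'
from h import *
c=pickle.load(open("top0.pkl","rb")); s=pickle.load(open("side0.pkl","rb"))
T=lambda u,v,z:onz(c,(u/3+100,v/3+60),z).round(4)
S=lambda u,v,z:onz(s,(u/2+180,v/2+60),z).round(4)
print("bed far(+x) corner",T(458,240,.024),S(291,294,.024))
print("bed near corner",T(490,347,.024),S(212,314,.024))
print("hood top corners",T(225,233,.215),T(270,375,.215),T(85,447,.215),T(47,287,.215), "side front",S(250,95,.215),S(137,128,.215))
print("plate top",T(397,257,.096),T(421,333,.096),"side",S(265,228,.096),S(207,240,.096))
print("pedal base", [T(*p,.008) for p in [(590,538),(685,522),]],S(66,446,.008))
X=cloud(c); XS=cloud(s)
print("cup",T(303,460,.085),"bottle top",T(350,155,.17),S(321,170,.17),"tape",T(543,557,.03))
# pedal pad points from depth
for p in [(633,452),(605,425),(655,420),(668,485),(612,495),(620,385)]:
    print("pedal cloud",p,X[int(p[1]/3+60),int(p[0]/3+100)].round(4))
m=(XS[...,2]>.06)&(XS[...,2]<.094)
for p in [(235,245),(220,250),(250,240),(235,255)]:
    print("plate side cloud",XS[int(p[1]/2+60),int(p[0]/2+180)].round(4))
for p in [(160,140),(200,130),(240,115),(200,115)]:
    print("hood front cloud",XS[int(p[1]/2+60),int(p[0]/2+180)].round(4))
E
```

```text
bed far(+x) corner [ 0.7161 -0.1037  0.024 ] [ 0.7197 -0.1141  0.024 ]
bed near corner [ 0.5916 -0.1361  0.024 ] [ 0.6003 -0.1492  0.024 ]
hood top corners [0.6734 0.1259 0.215 ] [0.5304 0.0813 0.215 ] [0.4651 0.2605 0.215 ] [0.6246 0.3028 0.215 ] side front [0.6724 0.119  0.215 ] [0.5    0.0392 0.215 ]
plate top [ 0.6776 -0.0375  0.096 ] [ 0.5938 -0.0615  0.096 ] side [ 0.6832 -0.0486  0.096 ] [ 0.5964 -0.0713  0.096 ]
pedal base [array([ 0.3776, -0.2403,  0.008 ]), array([ 0.3921, -0.3465,  0.008 ])] [ 0.3962 -0.3558  0.008 ]
cup [0.4631 0.0658 0.085 ] bottle top [0.7668 0.0058 0.17  ] [ 0.7634 -0.0085  0.17  ] tape [ 0.3574 -0.1863  0.03  ]
pedal cloud (633, 452) [ 0.4684 -0.2859  0.0537]
pedal cloud (605, 425) [ 0.4996 -0.2556  0.0468]
pedal cloud (655, 420) [ 0.5022 -0.3122  0.0417]
pedal cloud (668, 485) [ 0.4301 -0.317   0.0713]
pedal cloud (612, 495) [ 0.4194 -0.2594  0.0671]
pedal cloud (620, 385) [ 0.5455 -0.2764  0.0275]
plate side cloud [ 0.6386 -0.0559  0.0724]
plate side cloud [ 0.6175 -0.0631  0.0678]
plate side cloud [ 0.6627 -0.0504  0.0746]
plate side cloud [ 0.64   -0.0556  0.0519]
hood front cloud [0.5356 0.0816 0.1618]
hood front cloud [0.5975 0.1017 0.1644]
hood front cloud [0.6598 0.1201 0.1799]
hood front cloud [0.5963 0.102  0.1936]
```

```bash
python3 -m creep '[[[-0.1,-0.3,-0.2],-1,0],[[-0.2,-0.6,-0.4],-2,0],[[-0.3,-0.9,-0.6],-3,0],[[-0.4,-1.2,-0.8],-4,0],[[-0.5,-1.5,-1.0],-5,0],[[-0.6,-1.8,-1.2],-6,0],[[-0.7,-2.1,-1.4],-7,0],[[-0.8,-2.4,-1.6],-8,0],[[-0.9,-2.7,-1.8],-9,0],[[-1.0,-3.0,-2.0],-10,0],[[-1.0,-3.0,-2.0],-10.3,0]]' 20; python3 -c "
from station import telemetry as t;o=t.get_obs();print(o['qpos'],o['ee_pos'],o['eef_rot'],o['force'],o['grip_width'])"
```

```text
time_s: 1.25
ee_pos: [0.1124, -0.3863, 0.3258]
eef_rot: [-3.141, 0.002, 1.852]
force: [-0.0, -0.1, 0.7]
grip_width: 0.0093
[-1.37858597e+00 -1.04958926e-01  1.73116893e+00 -1.26147522e-04
  1.51310110e+00 -1.65942661e+00] [ 0.1124364  -0.38631572  0.32580907] [-3.14126524e+00  2.26144292e-03  1.85164447e+00] [-0.01750317 -0.13998459  0.6863638 ] 0.00932804274771659
```

```bash
cat > st.py <<'E'
from station import telemetry as t
from scipy.spatial.transform import Rotation as R
import numpy as np
o=t.get_obs(); r=R.from_euler('xyz',o['eef_rot']).as_matrix()
print('t',o['time_s'],'q',o['qpos'].round(3),'F',o['force'].round(1),'M',o['moment'].round(1),'w',round(o['grip_width'],4))
print('p',o['ee_pos'].round(4),'tip',(o['ee_pos']+.019*r[:,2]).round(4),'X',r[:,0].round(3),'Y',r[:,1].round(3),'Z',r[:,2].round(3),'lean',np.degrees(np.arccos(-r[2,2])).round(1),'az',np.degrees(np.arctan2(r[1,2],r[0,2])).round(1))
E
python3 -m creep '[[[0.4,0.3,0],0,0],[[0.8,0.5,0],0,0],[[1.2,0.7,0],0,0],[[1.6,0.7,0],0,0],[[2.0,0.7,0],0,0],[[2,0.7,0],0,0]]'; python3 st.py
python3 -m creep '[[[0.3,0,0],0,0],[[0.6,0,0],0,0],[[0.9,0,0],0,0],[[1.2,0,0],0,0],[[1.2,0,0],0,0]]';python3 st.py
```

```text
time_s: 1.85
ee_pos: [0.1193, -0.28, 0.3247]
eef_rot: [3.142, 0.001, 1.847]
force: [0.2, -0.2, 0.2]
grip_width: 0.0003
t 1.85 q [-1.289 -0.35   1.926 -0.     1.564 -1.565] F [ 0.2 -0.2  0.2] M [-0.  -0.1  0. ] w 0.0003
p [ 0.1193 -0.28    0.3247] tip [ 0.1193 -0.2801  0.3057] X [-0.273  0.962 -0.001] Y [0.962 0.273 0.   ] Z [ 0.    -0.001 -1.   ] lean 0.1 az -74.1
time_s: 2.35
ee_pos: [0.1031, -0.2233, 0.3247]
eef_rot: [-3.142, 0.001, 1.847]
force: [0.9, -0.5, -0.6]
grip_width: 0.0006
t 2.35 q [-1.288 -0.508  2.022 -0.     1.626 -1.564] F [ 0.9 -0.5 -0.6] M [-0.  -0.1  0. ] w 0.0006
p [ 0.1031 -0.2233  0.3247] tip [ 0.1031 -0.2233  0.3057] X [-0.273  0.962 -0.001] Y [ 0.962  0.273 -0.   ] Z [ 0.    -0.001 -1.   ] lean 0.1 az -74.3
```

```bash

python3 -m creep '[[[0,0,-0.4],0,0],[[0,0,-0.8],0,0],[[0,0,-1.2],0,0],[[0,0,-1.6],0,0],[[0,0,-2],0,0],[[0,0,-2],0,0]]';python3 st.py
python3 -m creep '[[[0.3,0,0],0,0],[[0.6,0,0],0,0],[[0.9,0,0],0,0],[[1.2,0,0],0,0],[[1.5,0,0],0,0]]';python3 st.py
```

```text
time_s: 2.95
ee_pos: [0.1035, -0.2247, 0.426]
eef_rot: [3.142, 0.002, 1.847]
force: [1.2, -0.4, -0.7]
grip_width: 0.0005
t 2.95 q [-1.288 -0.485  1.783 -0.     1.841 -1.564] F [ 1.2 -0.4 -0.7] M [ 0. -0. -0.] w 0.0005
p [ 0.1035 -0.2247  0.426 ] tip [ 0.1035 -0.2247  0.407 ] X [-0.273  0.962 -0.002] Y [0.962 0.273 0.   ] Z [ 0.001 -0.002 -1.   ] lean 0.1 az -73.9
time_s: 3.45
ee_pos: [0.0827, -0.1514, 0.4236]
eef_rot: [-3.142, -0.001, 1.847]
force: [-0.4, 0.8, -0.4]
grip_width: 0.0006
t 3.45 q [-1.284 -0.671  1.876 -0.     1.937 -1.56 ] F [-0.4  0.8 -0.4] M [-0.1 -0.1 -0.1] w 0.0006
p [ 0.0827 -0.1514  0.4236] tip [ 0.0827 -0.1513  0.4046] X [-0.273  0.962  0.001] Y [ 0.962  0.273 -0.   ] Z [-0.     0.001 -1.   ] lean 0.1 az 107.3
```

```bash
cat > snap.py <<'E'
import sys
from station import telemetry,vision
from h import *
o=telemetry.get_obs()
for n in sys.argv[2:]:
    c=vision.camera(n); c["obs"]=o; cv2.imwrite(f"pics/{n}{sys.argv[1]}.png",c["img"][:,:,::-1]); pickle.dump(c,open(f"{n}{sys.argv[1]}.pkl","wb"))
E
python3 snap.py 1 side top
```

```text
(no output)
```

View pics/side1.png

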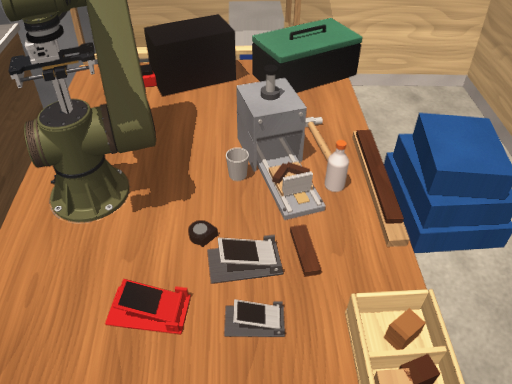

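View pics/top1.png

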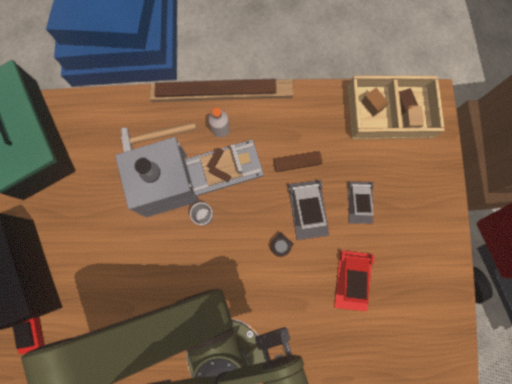

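```bash

python3 -m creep '[[[0.3,0,0],0,0],[[0.6,0,0],0,0],[[0.9,0,0],0,0],[[1.2,0,0],0,0],[[1.4,0,0],0,0],[[1.4,0,0],0,0]]';python3 st.py
```

```text
time_s: 4.15
ee_pos: [0.0736, -0.0968, 0.4304]
eef_rot: [-3.138, -0.01, 1.848]
force: [-0.0, -0.3, 0.7]
grip_width: 0.0002
t 4.15 q [-1.219 -0.787  1.899 -0.004  2.04  -1.498] F [-0.  -0.3  0.7] M [-0.1 -0.1  0. ] w 0.0002
p [ 0.0736 -0.0968  0.4304] tip [ 0.0735 -0.0966  0.4114] X [-0.274  0.962  0.01 ] Y [ 0.962  0.274 -0.004] Z [-0.007  0.009 -1.   ] lean 0.6 az 127.1
```

```bash

python3 -m creep '[[[0.3,0,0],0,0],[[0.6,0,0],0,0],[[0.9,0,0],0,0],[[1,0,0],0,0],[[1,0,0],0,0]]';python3 st.py
```

```text
time_s: 4.65
ee_pos: [0.0857, -0.0698, 0.4442]
eef_rot: [-3.124, -0.03, 1.849]
force: [-0.3, 0.5, -1.0]
grip_width: 0.0005
t 4.65 q [-1.002 -0.787  1.867 -0.009  2.095 -1.285] F [-0.3  0.5 -1. ] M [-0.  -0.1  0.1] w 0.0005
p [ 0.0857 -0.0698  0.4442] tip [ 0.0852 -0.0694  0.4252] X [-0.275  0.961  0.03 ] Y [ 0.961  0.275 -0.017] Z [-0.025  0.024 -0.999] lean 2.0 az 136.1
```

```bash

python3 -m creep '[[[-0.3,0,0],0,0],[[-0.6,0,0],0,0],[[-0.9,0,0],0,0],[[-1.2,0,0],0,0],[[-1.2,0,0],0,0]]';python3 st.py
```

```text
time_s: 5.15
ee_pos: [0.1017, -0.1285, 0.4418]
eef_rot: [-3.124, -0.032, 1.846]
force: [0.2, -0.5, 0.6]
grip_width: 0.0
t 5.15 q [-1.109 -0.657  1.829 -0.013  2.004 -1.389] F [ 0.2 -0.5  0.6] M [-0.1 -0.1 -0. ] w 0.0
p [ 0.1017 -0.1285  0.4418] tip [ 0.1012 -0.128   0.4228] X [-0.271  0.962  0.032] Y [ 0.962  0.272 -0.018] Z [-0.026  0.026 -0.999] lean 2.1 az 134.7
```

```bash
python3 - <<'E'
import numpy as np
D=[(.3005,1.5216,.2185,-.5045,.2239),(-.105,1.7312,.1124,-.3863,.3258),(-.35,1.926,.1193,-.28,.3247),(-.508,2.022,.1031,-.2233,.3247),(-.485,1.783,.1035,-.2247,.426),(-.671,1.876,.0827,-.1514,.4236)]
A=[];b=[]
for q2,q3,x,y,z in D:
    r=np.sqrt(x*x+y*y-.0355**2); s=q2+q3
    A+= [[np.sin(q2),np.sin(s),np.cos(s),1,0],[np.cos(q2),np.cos(s),-np.sin(s),0,1]]; b+=[r,z]
s=np.linalg.lstsq(np.array(A),np.array(b),rcond=None); print(s[0],np.abs(np.array(A)@s[0]-b).max())
E
```

```text
[ 4.22958670e-01  4.47210455e-01  3.95855256e-02  3.77368838e-04
 -3.06200267e-02] 0.0003703300342688953
```

```bash

python3 -m creep '[[[0.3,-0.3,0],0,0],[[0.5,-0.6,0],0,0],[[0.5,-0.6,0],0,0]]';python3 st.py
python3 -m creep '[[[1,0,0.3],0,0]]';python3 st.py
python3 -m creep '[[[1,0,0.3],0,0]]';python3 st.py
```

```text
time_s: 5.45
ee_pos: [0.0649, -0.1109, 0.4439]
eef_rot: [-3.124, -0.027, 1.844]
force: [0.4, -0.6, -0.3]
grip_width: 0.0003
t 5.45 q [-1.295 -0.745  1.855 -0.019  2.059 -1.577] F [ 0.4 -0.6 -0.3] M [-0.  -0.1  0. ] w 0.0003
p [ 0.0649 -0.1109  0.4439] tip [ 0.0645 -0.1105  0.4249] X [-0.269  0.963  0.027] Y [ 0.963  0.27  -0.017] Z [-0.024  0.022 -0.999] lean 1.9 az 137.7
time_s: 5.55
ee_pos: [0.0677, -0.0842, 0.4398]
eef_rot: [-3.118, -0.046, 1.84]
force: [1.2, 0.3, 0.8]
grip_width: 0.0007
t 5.55 q [-1.193 -0.787  1.878 -0.022  2.099 -1.474] F [1.2 0.3 0.8] M [-0.  -0.1 -0. ] w 0.0007
p [ 0.0677 -0.0842  0.4398] tip [ 0.067  -0.0835  0.4209] X [-0.266  0.963  0.046] Y [ 0.963  0.267 -0.024] Z [-0.035  0.038 -0.999] lean 3.0 az 133.1
time_s: 5.65
ee_pos: [0.0781, -0.0673, 0.4408]
eef_rot: [-3.109, -0.059, 1.841]
force: [-0.1, 0.5, 0.3]
grip_width: 0.0003
t 5.65 q [-1.033 -0.789  1.876 -0.019  2.119 -1.313] F [-0.1  0.5  0.3] M [-0.1 -0.1  0. ] w 0.0003
p [ 0.0781 -0.0673  0.4408] tip [ 0.0773 -0.0664  0.4218] X [-0.267  0.962  0.059] Y [ 0.963  0.269 -0.033] Z [-0.047  0.048 -0.998] lean 3.8 az 134.6
```

```bash
python3 - <<'E'
from h import *
for n in ("top1","side1"):
    c=pickle.load(open(n+".pkl","rb")); X=cloud(c)
    pts=[(10,240),(30,280),(25,335),(20,130),(5,270)] if n=="top1" else [(190,30),(165,25),(230,30),(310,40),(350,35),(190,70),(200,45),(400,40),(255,20),(430,60),(15,60),(130,10)]
    for p in pts: print(n,p,X[p[1],p[0]].round(3))
E
```

```text
top1 (10, 240) [0.381 0.633 0.199]
top1 (30, 280) [0.261 0.59  0.151]
top1 (25, 335) [0.081 0.647 0.074]
top1 (20, 130) [0.729 0.633 0.186]
top1 (5, 270) [0.292 0.634 0.22 ]
side1 (190, 30) [0.289 0.679 0.218]
side1 (165, 25) [0.184 0.732 0.219]
side1 (230, 30) [0.446 0.671 0.217]
side1 (310, 40) [0.762 0.654 0.18 ]
side1 (350, 35) [0.932 0.693 0.184]
side1 (190, 70) [0.285 0.586 0.092]
side1 (200, 45) [0.329 0.616 0.183]
side1 (400, 40) [ 1.614  1.876 -0.392]
side1 (255, 20) [ 0.576  1.415 -0.057]
side1 (430, 60) [ 1.877  1.877 -0.544]
side1 (15, 60) [ 0.003 -0.16   0.543]
side1 (130, 10) [-0.229  1.907 -0.172]
```

```bash

python3 -m creep '[[[0,0.9,-0.1],0,0],[[0,1.8,-0.2],0,0],[[0,2.7,-0.3],0,0],[[0.1,3.6,-0.4],0,0],[[0.4,4.4,-0.5],0,0],[[1.2,4.6,-0.6],0,0],[[2.1,4.6,-0.7],0,0],[[3,4.6,-0.8],0,0],[[3.9,4.6,-0.9],0,0],[[4.7,4.5,-1],0,0],[[5.3,4.4,-1],0,0]]';python3 st.py
python3 -m creep '[[[0.6,-0.5,-0.1],0,0],[[1.3,-1,-0.2],0,0],[[2,-1.5,-0.3],0,0],[[2.7,-2,-0.4],0,0],[[3.4,-2.6,-0.5],0,0],[[4.1,-3.2,-0.6],0,0],[[4.8,-3.7,-0.7],0,0],[[5.5,-4.3,-0.8],0,0],[[6.2,-4.9,-0.9],0,0],[[6.9,-5.4,-1],0,0],[[7.6,-5.9,-1],0,0],[[8.3,-6.4,-1],0,0]]';python3 st.py
```

```text
time_s: 6.75
ee_pos: [0.2192, 0.2459, 0.4991]
eef_rot: [-3.109, -0.057, 1.846]
force: [1.5, -0.8, -0.7]
grip_width: 0.0003
t 6.75 q [ 0.682 -0.254  1.467  0.069  1.935  0.43 ] F [ 1.5 -0.8 -0.7] M [-0.1 -0.2 -0.1] w 0.0003
p [0.2192 0.2459 0.4991] tip [0.2183 0.2468 0.4801] X [-0.271  0.961  0.057] Y [ 0.961  0.273 -0.032] Z [-0.046  0.046 -0.998] lean 3.7 az 135.4
time_s: 7.95
ee_pos: [-0.2002, 0.5525, 0.5819]
eef_rot: [-3.11, -0.056, 1.846]
force: [1.0, -0.2, 0.5]
grip_width: 0.0006
t 7.95 q [1.842 0.455 0.486 0.038 2.145 1.588] F [ 1.  -0.2  0.5] M [-0.  -0.1 -0.1] w 0.0006
p [-0.2002  0.5525  0.5819] tip [-0.2011  0.5534  0.563 ] X [-0.272  0.961  0.056] Y [ 0.961  0.274 -0.032] Z [-0.046  0.045 -0.998] lean 3.7 az 135.5
```

```bash

python3 -m creep '[[[0.5,0,0.8],0,0],[[1,0,1.6],0,0],[[1.5,0,2.2],0,0],[[2,0,2.2],0,0],[[2.5,0,2.2],0,0],[[3,0,2.2],0,0]]';python3 st.py
python3 -m creep '[[[1,0,0],0,0],[[2,0,0],0,0],[[3,0,0],0,0],[[4,0,0],0,0]]';python3 st.py
```

```text
time_s: 8.55
ee_pos: [-0.2389, 0.6844, 0.4574]
eef_rot: [-3.109, -0.052, 1.846]
force: [-0.9, 1.2, -1.8]
grip_width: 0.0005
t 8.55 q [1.845 0.798 0.242 0.037 2.049 1.587] F [-0.9  1.2 -1.8] M [-0.  -0.1 -0. ] w 0.0005
p [-0.2389  0.6844  0.4574] tip [-0.2398  0.6852  0.4384] X [-0.271  0.961  0.052] Y [ 0.961  0.273 -0.033] Z [-0.046  0.041 -0.998] lean 3.6 az 138.0
time_s: 8.95
ee_pos: [-0.2444, 0.7231, 0.4197]
eef_rot: [-3.107, -0.103, 1.845]
force: [0.1, 0.6, 0.1]
grip_width: 0.0004
t 8.95 q [1.837 0.856 0.235 0.038 1.948 1.577] F [0.1 0.6 0.1] M [-0.  -0.1  0.1] w 0.0004
p [-0.2444  0.7231  0.4197] tip [-0.2456  0.7248  0.4008] X [-0.269  0.958  0.103] Y [ 0.961  0.274 -0.034] Z [-0.061  0.09  -0.994] lean 6.2 az 124.2
```

```bash

python3 -m creep '[[[0.8,0,-0.4],0,0],[[1.6,0,-0.8],0,0],[[2.4,0,-1.2],0,0],[[3.2,0,-1.6],0,0]]';python3 st.py
python3 -m creep '[[[0.8,0,-0.5],0,0]]';python3 st.py
python3 -m creep '[[[0.8,0,-0.5],0,0]]';python3 st.py
```

```text
time_s: 9.35
ee_pos: [-0.2402, 0.7295, 0.4254]
eef_rot: [-3.105, -0.134, 1.843]
force: [-0.2, 1.0, 0.3]
grip_width: 0.0003
t 9.35 q [1.829 0.849 0.235 0.041 1.923 1.57 ] F [-0.2  1.   0.3] M [-0.1 -0.1  0.1] w 0.0003
p [-0.2402  0.7295  0.4254] tip [-0.2415  0.7318  0.4065] X [-0.267  0.954  0.134] Y [ 0.961  0.274 -0.036] Z [-0.071  0.119 -0.99 ] lean 8.0 az 120.7
time_s: 9.45
ee_pos: [-0.239, 0.7323, 0.432]
eef_rot: [-3.104, -0.158, 1.843]
force: [0.2, 0.2, -0.6]
grip_width: 0.0005
t 9.45 q [1.826 0.841 0.236 0.043 1.907 1.568] F [ 0.2  0.2 -0.6] M [-0.  -0.1 -0. ] w 0.0005
p [-0.239   0.7323  0.432 ] tip [-0.2405  0.735   0.4133] X [-0.265  0.951  0.158] Y [ 0.961  0.274 -0.037] Z [-0.078  0.142 -0.987] lean 9.3 az 119.0
time_s: 9.55
ee_pos: [-0.2374, 0.7343, 0.4425]
eef_rot: [-3.103, -0.188, 1.841]
force: [-0.5, 1.0, 0.6]
grip_width: 0.0007
t 9.55 q [1.822 0.828 0.235 0.045 1.891 1.566] F [-0.5  1.   0.6] M [-0.  -0.1 -0. ] w 0.0007
p [-0.2374  0.7343  0.4425] tip [-0.239   0.7375  0.4239] X [-0.263  0.947  0.187] Y [ 0.961  0.274 -0.038] Z [-0.087  0.169 -0.982] lean 11.0 az 117.3
```

```bash

python3 -m creep '[[[0.9,0,-0.3],0,0]]'>/dev/null;python3 st.py|tail -1
python3 -m creep '[[[0.9,0,-0.3],0,0]]'>/dev/null
python3 -m creep '[[[0.9,0,-0.3],0,0]]'>/dev/null
python3 -m creep '[[[0.9,0,-0.3],0,0]]'>/dev/null;python3 st.py
python3 -m creep '[[[0.9,0,-0.3],0,0]]'>/dev/null
python3 -m creep '[[[0.9,0,-0.3],0,0]]'>/dev/null
python3 -m creep '[[[0.9,0,-0.3],0,0]]'>/dev/null
python3 -m creep '[[[0.9,0,-0.3],0,0]]'>/dev/null;python3 st.py
```

```text
p [-0.2376  0.7412  0.4452] tip [-0.2394  0.745   0.4267] X [-0.26   0.941  0.216] Y [ 0.961  0.274 -0.039] Z [-0.096  0.197 -0.976] lean 12.7 az 116.0
t 9.95 q [1.812 0.825 0.236 0.053 1.786 1.559] F [-0.1 -0.1 -0.2] M [-0.1 -0.2  0. ] w 0.0005
p [-0.2381  0.7601  0.4512] tip [-0.2404  0.7652  0.433 ] X [-0.251  0.923  0.291] Y [ 0.961  0.275 -0.042] Z [-0.119  0.269 -0.956] lean 17.1 az 113.9
t 10.35 q [1.803 0.802 0.236 0.061 1.699 1.552] F [0.3 0.6 0.3] M [-0.2 -0.1 -0. ] w 0.0004
p [-0.2365  0.7763  0.4776] tip [-0.2394  0.7833  0.4602] X [-0.237  0.888  0.395] Y [ 0.96   0.276 -0.046] Z [-0.15   0.369 -0.917] lean 23.4 az 112.1
```

```bash

python3 -m creep '[[[1,0,-0.1],0,0]]'>/dev/null
python3 -m creep '[[[1,0,-0.1],0,0]]'>/dev/null
python3 -m creep '[[[1,0,-0.1],0,0]]'>/dev/null
python3 -m creep '[[[1,0,-0.1],0,0]]'>/dev/null;python3 st.py
python3 -m creep '[[[1,0,-0.1],0,0]]'>/dev/null
python3 -m creep '[[[1,0,-0.1],0,0]]'>/dev/null
python3 -m creep '[[[1,0,-0.1],0,0]]'>/dev/null
python3 -m creep '[[[1,0,-0.1],0,0]]'>/dev/null;python3 st.py
```

```text
t 10.75 q [1.796 0.808 0.236 0.07  1.575 1.547] F [-0.5  0.9 -0.1] M [-0.3 -0.2  0. ] w 0.0004
p [-0.2403  0.8062  0.4863] tip [-0.2437  0.8151  0.4699] X [-0.217  0.838  0.5  ] Y [ 0.96   0.277 -0.048] Z [-0.179  0.47  -0.864] lean 30.2 az 110.9
t 11.15 q [1.789 0.793 0.236 0.079 1.473 1.541] F [0.  0.9 0.5] M [-0.3 -0.2  0. ] w 0.0005
p [-0.2405  0.8239  0.5141] tip [-0.2444  0.8347  0.4989] X [-0.194  0.777  0.599] Y [ 0.959  0.279 -0.05 ] Z [-0.206  0.565 -0.799] lean 37.0 az 110.0
```

```bash
python3 - <<'E'
from h import *
s=pickle.load(open("side1.pkl","rb")); X=cloud(s)
c=pickle.load(open("top1.pkl","rb")); XT=cloud(c)
def poly(pts,shape=(384,512),off=(180,60),k=2):
    m=np.zeros(shape,np.uint8); cv2.fillPoly(m,[np.int32([[u/k+off[0],v/k+off[1]] for u,v in pts])],1); return m>0
def line(P,name):
    P=P[~np.isnan(P[:,0])]; A=P[:,:2]; ct=np.median(A,0)
    vx=cv2.fitLine(np.float32(A),cv2.DIST_HUBER,0,.01,.01).ravel()
    print(name,len(P),"dir deg",np.degrees(np.arctan2(vx[1],vx[0])).round(2)%180,"pt",vx[2:].round(4),"z",P[:,2].min().round(3),P[:,2].max().round(3)); 
line(X[poly([(150,140),(242,108),(242,128),(152,158)])],"hood front")
line(X[poly([(209,246),(262,234),(262,254),(211,264)])],"plate face")
# hood roof from top: z ~ .215
m=(XT[...,2]>.205)&(XT[...,2]<.225)&(XT[...,0]<.72)&(XT[...,0]>.42)&(XT[...,1]<.35)&(XT[...,1]>0.03)
P=np.float32(XT[m][:,:2]); r=cv2.minAreaRect(P); print("roof",r,cv2.boxPoints(r).round(4))
# bed from top
m=(XT[...,2]>.018)&(XT[...,2]<.036)&(XT[...,0]<.76)&(XT[...,0]>.54)&(XT[...,1]<.12)&(XT[...,1]>-.16)
n,l,st,_=cv2.connectedComponentsWithStats(m.astype(np.uint8)); i=1+st[1:,4].argmax(); P=np.float32(XT[l==i][:,:2]); r=cv2.minAreaRect(P); print("bed",r,cv2.boxPoints(r).round(4))
m=(XT[...,2]>.085)&(XT[...,2]<.105)&(XT[...,0]<.72)&(XT[...,0]>.56)&(XT[...,1]<0)&(XT[...,1]>-.1)
P=np.float32(XT[m][:,:2]); r=cv2.minAreaRect(P); print("platetop",len(P),r,cv2.boxPoints(r).round(4))
# pedal
M=poly([(585,372),(655,372),(672,495),(612,505)],off=(100,60),k=3)
P=XT[M]; A=np.c_[P[:,:2],np.ones(len(P))]; co=np.linalg.lstsq(A,P[:,2],rcond=None)[0]; print("pedal plane",co, "slope dir",np.degrees(np.arctan2(co[1],co[0])), "slope",np.hypot(*co[:2]), "center",np.median(P,0))
hsv=cv2.cvtColor(c["img"],cv2.COLOR_RGB2HSV); mm=M&(c["img"].max(2)<70)
v,u=np.nonzero(mm); print("pad",len(v),u.mean(),v.mean(), XT[mm].mean(0).round(4), cv2.minAreaRect(np.float32(XT[mm][:,:2])))
E
```

```text
hood front 495 dir deg 15.41 pt [0.5933 0.0994] z 0.129 0.195
plate face 291 dir deg 15.47 pt [ 0.6423 -0.0559] z 0.036 0.084
roof ((0.5722746849060059, 0.19416314363479614), (0.17275874316692352, 0.19014038145542145), 15.371421813964844) [[0.4638 0.2629]
 [0.5142 0.0796]
 [0.6808 0.1254]
 [0.6304 0.3087]]
bed ((0.6262102127075195, -0.0037726610898971558), (0.13213622570037842, 0.23996537923812866), 15.467016220092773) [[ 0.5305  0.0942]
 [ 0.5945 -0.137 ]
 [ 0.7219 -0.1018]
 [ 0.6579  0.1295]]
platetop 106 ((0.6381750106811523, -0.04882891848683357), (0.08858834952116013, 0.012032746337354183), 15.271742820739746) [[ 0.5939 -0.0547]
 [ 0.597  -0.0663]
 [ 0.6825 -0.043 ]
 [ 0.6793 -0.0314]]
 ** On entry to DLASCL parameter number  4 had an illegal value
 ** On entry to DLASCL parameter number  4 had an illegal valueTraceback (most recent call last):
  File "<stdin>", line 22, in <module>
    x, resids, rank, s = _umath_linalg.lstsq(a, b, rcond,
                         ~~~~~~~~~~~~~~~~~~~^^^^^^^^^^^^^
                                             signature=signature)
                                             ^^^^^^^^^^^^^^^^^^^^
    raise LinAlgError("SVD did not converge in Linear Least Squares")
numpy.linalg.LinAlgError: SVD did not converge in Linear Least Squares
```

```bash
cat > go.py <<'E'
# world waypoints -> cumulative tool units from current pose
import sys,json
from station import telemetry as t
from scipy.spatial.transform import Rotation as R
import numpy as np
o=t.get_obs(); r=R.from_euler('xyz',o['eef_rot']).as_matrix()
p=o['ee_pos']
for w in json.loads(sys.argv[1]):
    u=r.T@(np.array(w)-p)/.05; print(w,u.round(2),'len',np.linalg.norm(u).round(2))
E
python3 go.py '[[0.25,0.45,0.5],[0.5,0.1,0.45],[0.651,-0.122,0.3]]'
python3 - <<'E'
from h import *
s=pickle.load(open("side1.pkl","rb")); X=cloud(s);c=pickle.load(open("top1.pkl","rb")); XT=cloud(c)
for n,Y in(("side",X),("top",XT)):
    for z0,z1 in((.03,.1),(.1,.16),(.15,.19)):
        m=(Y[...,2]>z0)&(Y[...,2]<z1)&(abs(Y[...,0]-.765)<.05)&(abs(Y[...,1]-.0)<.06)
        P=Y[m]; print(n,z0,len(P),np.percentile(P,[2,50,98],axis=0).round(3).tolist() if len(P) else 0)
E
```

```text
[0.25, 0.45, 0.5] [-7.88  7.34 -6.02] len 12.34
[0.5, 0.1, 0.45] [-14.89  10.23 -10.21] len 20.75
[0.651, -0.122, 0.3] [-20.72  12.04 -10.94] len 26.35
side 0.03 341 [[0.737, -0.03, 0.032], [0.759, -0.022, 0.066], [0.793, 0.004, 0.099]]
side 0.1 290 [[0.74, -0.028, 0.101], [0.762, -0.011, 0.117], [0.792, 0.011, 0.158]]
side 0.15 88 [[0.752, -0.013, 0.154], [0.764, -0.003, 0.167], [0.779, 0.016, 0.172]]
top 0.03 124 [[0.736, -0.023, 0.031], [0.741, 0.001, 0.067], [0.763, 0.035, 0.098]]
top 0.1 239 [[0.738, -0.022, 0.102], [0.756, 0.003, 0.117], [0.788, 0.036, 0.159]]
top 0.15 76 [[0.754, -0.006, 0.156], [0.766, 0.008, 0.169], [0.78, 0.021, 0.175]]
```

```bash

python3 -m creep '[[[-0.6,0.6,-0.5],0,0],[[-1.2,1.2,-1],0,0],[[-1.9,1.8,-1.5],0,0],[[-2.6,2.4,-2],0,0],[[-3.3,3,-2.5],0,0],[[-3.9,3.6,-3],0,0],[[-4.6,4.2,-3.5],0,0],[[-5.2,4.9,-4],0,0],[[-5.9,5.5,-4.5],0,0],[[-6.6,6.1,-5],0,0],[[-7.3,6.7,-5.5],0,0],[[-7.9,7.3,-6],0,0]]'>/dev/null;python3 st.py;python3 go.py '[[0.5,0.1,0.45],[0.651,-0.122,0.3]]'
```

```text
t 12.35 q [ 0.828 -0.053  1.405  0.565  1.473  0.596] F [ 1.3 -0.   0.1] M [-0.2 -0.2  0. ] w 0.0007
p [0.2082 0.4787 0.5008] tip [0.2043 0.4894 0.4856] X [-0.195  0.777  0.599] Y [ 0.959  0.278 -0.048] Z [-0.204  0.565 -0.799] lean 36.9 az 109.9
[0.5, 0.1, 0.45] [-7.63  3.54 -4.66] len 9.62
[0.651, -0.122, 0.3] [-13.47   5.34  -5.38] len 15.46
```

```bash

python3 -m creep '[[[-0.8,0.4,-0.5],0,0],[[-1.5,0.7,-0.9],0,0],[[-2.3,1.1,-1.4],0,0],[[-3.1,1.4,-1.9],0,0],[[-3.9,1.8,-2.4],0,0],[[-4.6,2.2,-2.9],0,0],[[-5.4,2.5,-3.4],0,0],[[-6.2,2.9,-3.8],0,0],[[-6.9,3.3,-4.3],0,0],[[-7.6,3.5,-4.7],0,0],[[-8.5,3.8,-4.8],0,0],[[-9.4,4.1,-4.9],0,0]]'>/dev/null;python3 st.py;python3 go.py '[[0.651,-0.122,0.25]]'
```

```text
t 13.55 q [-0.241  0.379  1.119  0.571  1.969 -0.369] F [ 0.8 -0.6 -0. ] M [-0.3 -0.2 -0. ] w 0.0008
p [0.5466 0.0322 0.405 ] tip [0.5427 0.0429 0.3898] X [-0.196  0.778  0.596] Y [ 0.959  0.278 -0.047] Z [-0.203  0.563 -0.801] lean 36.7 az 109.8
[0.651, -0.122, 0.25] [-4.66  1.29  0.33] len 4.85
```

```bash

python3 -m creep '[[[-0.8,0.2,0],0,0],[[-1.6,0.4,0.1],0,0],[[-2.4,0.6,0.2],0,0],[[-3.2,0.9,0.2],0,0],[[-4,1.1,0.3],0,0],[[-4.7,1.3,0.3],0,0],[[-4.7,1.3,0.3],0,0]]'>/dev/null;python3 st.py;python3 go.py '[[0.651,-0.122,0.08]]'; python3 snap.py 2 side top wrist
```

```text
t 14.25 q [-0.412  0.811  0.822  0.486  1.947 -0.594] F [ 0.5 -0.  -0.6] M [-0.3 -0.2  0. ] w 0.0005
p [ 0.651  -0.125   0.2443] tip [ 0.6471 -0.1143  0.2292] X [-0.189  0.778  0.6  ] Y [ 0.96   0.276 -0.055] Z [-0.208  0.565 -0.798] lean 37.0 az 110.2
[0.651, -0.122, 0.08] [-1.92  0.2   2.66] len 3.29
```

View pics/side2.png

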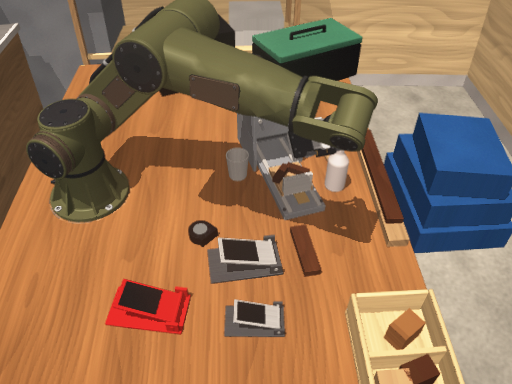

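View pics/wrist2.png

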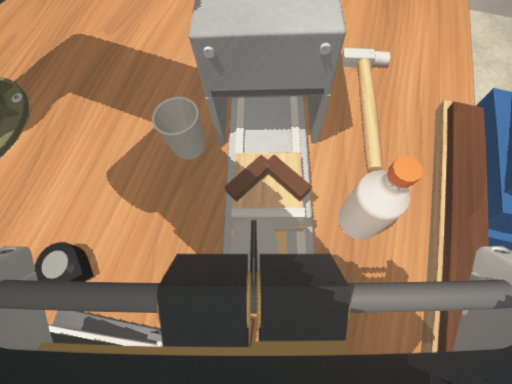

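View pics/top2.png

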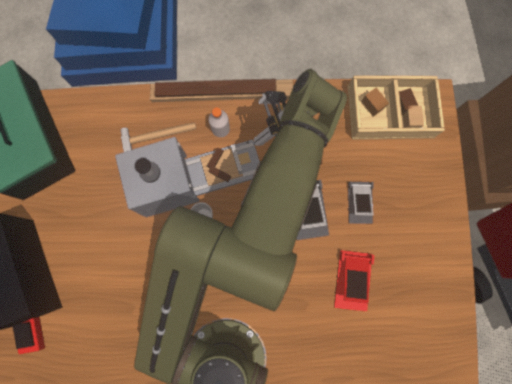

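```bash
python3 go.py '[[0.637,-0.115,0.12],[0.637,-0.115,0.08],[0.640,-0.109,0.08]]'
```

```text
[0.637, -0.115, 0.12] [-1.39 -0.1   2.23] len 2.63
[0.637, -0.115, 0.08] [-1.87 -0.06  2.87] len 3.42
[0.64, -0.109, 0.08] [-1.79  0.03  2.92] len 3.43
```

```bash

python3 -m creep '[[[-0.5,0,0.7],0,0],[[-0.9,-0.1,1.4],0,0],[[-1.4,-0.1,2.2],0,0],[[-1.6,-0.1,2.6],0,0],[[-1.9,-0.1,2.9],0,0],[[-1.9,-0.1,2.9],0,0]]'>/dev/null;python3 st.py; python3 snap.py 3 side wrist
```

```text
t 15.0 q [-0.409  0.903  1.055  0.451  1.652 -0.747] F [-0.8  0.9  0.4] M [-0.2 -0.2 -0. ] w 0.0005
p [ 0.6342 -0.1159  0.0759] tip [ 0.6303 -0.1052  0.0607] X [-0.194  0.778  0.598] Y [ 0.959  0.279 -0.051] Z [-0.207  0.563 -0.8  ] lean 36.9 az 110.1
```

View pics/side3.png

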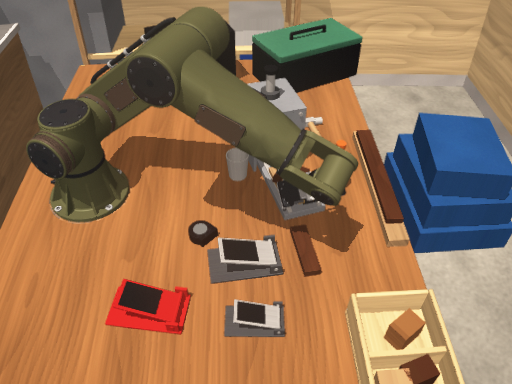

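View pics/wrist3.png

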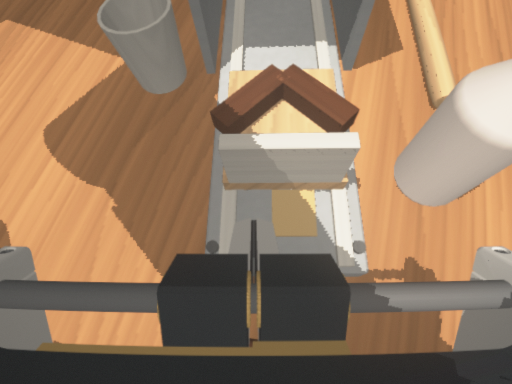

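```bash

python3 -m creep '[[[0.12,0,0.09],0,0],[[0.24,0,0.18],0,0],[[0.36,0,0.27],0,0],[[0.48,0.01,0.36],0,0],[[0.56,0.01,0.42],0,0],[[0.64,0.01,0.48],0,0],[[0.72,0.01,0.54],0,0],[[0.80,0.01,0.6],0,0]]'>/dev/null;python3 st.py
```

```text
t 15.9 q [-0.356  0.838  1.167  0.472  1.58  -0.724] F [  6.4 -19.    1. ] M [-3.  -1.1 -0. ] w 0.0005
p [ 0.622  -0.0702  0.0772] tip [ 0.6182 -0.0596  0.0619] X [-0.195  0.781  0.593] Y [ 0.96   0.276 -0.048] Z [-0.201  0.56  -0.804] lean 36.5 az 109.7
```

```bash

python3 -m creep '[[[0.08,0,0.06],0,0],[[0.16,0,0.12],0,0],[[0.24,0,0.18],0,0],[[0.32,0.01,0.24],0,0]]'>/dev/null;python3 st.py
python3 -m creep '[[[0.08,0,0.06],0,0],[[0.16,0,0.12],0,0],[[0.24,0,0.18],0,0],[[0.32,0.01,0.24],0,0]]'>/dev/null;python3 st.py
```

```text
t 16.3 q [-0.333  0.816  1.207  0.482  1.555 -0.714] F [  3.8 -18.8   1.5] M [-3.  -0.6  0.4] w 0.0006
p [ 0.6169 -0.0513  0.0771] tip [ 0.6131 -0.0406  0.0619] X [-0.195  0.781  0.593] Y [ 0.96   0.276 -0.048] Z [-0.201  0.56  -0.804] lean 36.5 az 109.8
t 16.7 q [-0.309  0.795  1.245  0.492  1.53  -0.702] F [  2.  -20.5   2.6] M [-3.  -0.3  0.6] w 0.0002
p [ 0.6117 -0.0319  0.0771] tip [ 0.6079 -0.0213  0.0618] X [-0.195  0.781  0.593] Y [ 0.96   0.276 -0.048] Z [-0.201  0.56  -0.804] lean 36.5 az 109.8
```

```bash

python3 -m creep '[[[0.06,0,0.05],0,0],[[0.13,0,0.1],0,0],[[0.19,0,0.14],0,0],[[0.25,0.01,0.19],0,0]]'>/dev/null;python3 st.py|sed 's/X.*lean/lean/'
python3 -m creep '[[[0.06,0,0.05],0,0],[[0.13,0,0.1],0,0],[[0.19,0,0.14],0,0],[[0.25,0.01,0.19],0,0]]'>/dev/null;python3 st.py|sed 's/X.*lean/lean/'
python3 -m creep '[[[0.06,0,0.05],0,0],[[0.13,0,0.1],0,0],[[0.19,0,0.14],0,0],[[0.25,0.01,0.19],0,0]]'>/dev/null;python3 st.py|sed 's/X.*lean/lean/'; python3 snap.py 4 wrist
```

```text
t 17.1 q [-0.286  0.781  1.274  0.504  1.513 -0.693] F [-1.1 -1.8  1.1] M [-0.4 -0.1  0.1] w 0.0004
p [ 0.607  -0.0141  0.0767] tip [ 0.6031 -0.0034  0.0614] lean 36.8 az 110.0
t 17.5 q [-0.266  0.767  1.3    0.513  1.494 -0.683] F [-0.2 -2.8  2.1] M [-0.4 -0.1  0.1] w 0.0006
p [0.603  0.0015 0.0762] tip [0.5991 0.0122 0.061 ] lean 36.8 az 110.1
t 17.9 q [-0.245  0.754  1.324  0.522  1.476 -0.672] F [-0.7 -1.5  0.6] M [-0.5 -0.1  0.1] w 0.0007
p [0.599  0.0166 0.0761] tip [0.5951 0.0273 0.0609] lean 36.8 az 110.1
```

View pics/wrist4.png

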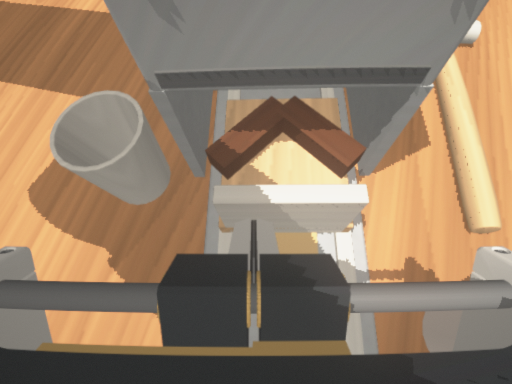

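```bash

python3 -m creep '[[[0.08,0,0.06],0,0],[[0.16,0,0.12],0,0],[[0.24,0,0.18],0,0],[[0.32,0.01,0.24],0,0],[[0.4,0.01,0.3],0,0],[[0.48,0.01,0.36],0,0],[[0.56,0.01,0.42],0,0],[[0.64,0.01,0.48],0,0],[[0.72,0.01,0.54],0,0],[[0.8,0.02,0.6],0,0]]'>/dev/null;python3 st.py|sed 's/X.*lean/lean/'
python3 -m creep '[[[0.05,0,0.04],0,0],[[0.1,0,0.08],0,0]]'>/dev/null;python3 st.py|sed 's/X.*lean/lean/'
python3 snap.py 5 wrist
```

```text
t 18.95 q [-0.177  0.714  1.394  0.552  1.419 -0.637] F [-0.1 -2.1  0.5] M [-0.5 -0.1  0.2] w 0.0008
p [0.5861 0.0651 0.076 ] tip [0.5822 0.0758 0.0608] lean 36.8 az 110.0
t 19.15 q [-0.168  0.71   1.402  0.556  1.412 -0.633] F [ 0.3 -1.9  1.5] M [-0.4 -0.1  0.1] w 0.0002
p [0.5844 0.0711 0.0758] tip [0.5805 0.0818 0.0606] lean 36.8 az 110.0
```

View pics/wrist5.png

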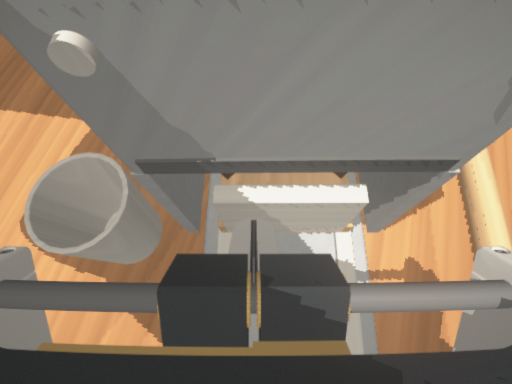

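```bash

for i in 1; do python3 -m creep '[[[0.03,0,0.02],0,0],[[0.06,0,0.05],0,0]]'|grep -E "force|ee_pos"; done
python3 -m creep '[[[0.03,0,0.02],0,0],[[0.06,0,0.05],0,0]]'|grep -E "force|ee_pos"
python3 -m creep '[[[0.03,0,0.02],0,0],[[0.06,0,0.05],0,0]]'|grep -E "force|ee_pos"
```

```text
ee_pos: [0.5834, 0.0745, 0.0756]
force: [-0.0, -2.4, 1.4]
ee_pos: [0.5824, 0.0782, 0.0754]
force: [1.9, -11.4, 5.0]
ee_pos: [0.5822, 0.0793, 0.0755]
force: [3.1, -35.0, 10.2]
```

```bash

python3 -m creep '[[[0.03,0,0.02],0,0]]'|grep -E "force|ee_pos"
python3 -m creep '[[[0.03,0,0.02],0,0]]'|grep -E "force|ee_pos"
```

```text
ee_pos: [0.5821, 0.0795, 0.0757]
force: [4.7, -43.6, 8.8]
ee_pos: [0.5821, 0.0798, 0.0758]
force: [5.2, -54.2, 9.1]
```

```bash

python3 -m creep '[[[-0.03,0,-0.02],0,0],[[-0.06,0,-0.05],0,0],[[-0.1,0,-0.08],0,0]]'|grep -E "force|ee_pos"
python3 -m creep '[[[-0.08,0,-0.06],0,0],[[-0.16,0,-0.12],0,0],[[-0.3,0,-0.23],0,0]]'|grep -E "force|ee_pos";python3 st.py; python3 snap.py 6 wrist side top; python3 - <<'E'
from h import *
s=pickle.load(open("side6.pkl","rb"));X=cloud(s)
E
```

```text
ee_pos: [0.5824, 0.078, 0.0757]
force: [0.7, -2.2, 1.3]
ee_pos: [0.5871, 0.0613, 0.0757]
force: [0.1, -0.3, 0.1]
t 20.6 q [-0.182  0.718  1.389  0.549  1.424 -0.641] F [ 0.1 -0.3  0.1] M [-0.3 -0.2  0.1] w 0.0003
p [0.5871 0.0613 0.0757] tip [0.5832 0.072  0.0605] X [-0.195  0.778  0.598] Y [ 0.959  0.279 -0.051] Z [-0.206  0.563 -0.8  ] lean 36.9 az 110.1
```

View pics/wrist6.png

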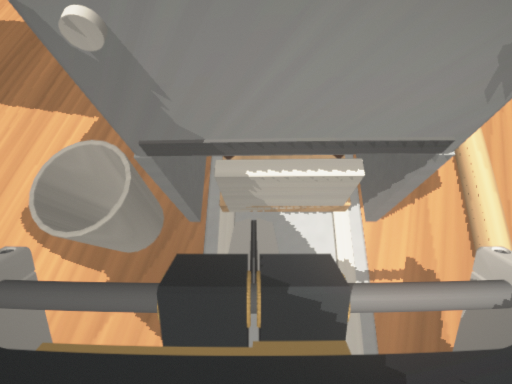

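View pics/side6.png

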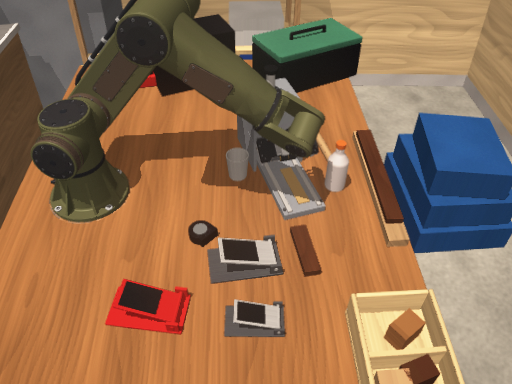

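```bash
python3 - <<'E'
from h import *
from scipy.spatial.transform import Rotation as R
c=pickle.load(open("wrist6.pkl","rb")); o=c["obs"]
T=np.eye(4);T[:3,:3]=R.from_euler('xyz',o['eef_rot']).as_matrix();T[:3,3]=o['ee_pos'];X=cloud(c,T@c["hand_eye"])
d=np.array([-.2659,.964]);n=np.array([.964,.2659]);O=np.array([.6002,.0923])
for nm,sl in (("face",(slice(183,200),slice(230,345))),("hood front",(slice(60,130),slice(150,400)))):
    P=X[sl].reshape(-1,3);P=P[~np.isnan(P[:,0])];print(nm,np.percentile((P[:,:2]-O)@d,[10,50,90]).round(4),np.percentile(P[:,2],[10,90]).round(3))
E
```

```text
face [0.0085 0.0088 0.0092] [0.061 0.085]
hood front [0.0094 0.01   0.0106] [0.147 0.177]
```

```bash
python3 - <<'E'
from h import *
c=pickle.load(open("top1.pkl","rb")); XT=cloud(c); s=pickle.load(open("side1.pkl","rb")); XS=cloud(s)
for nm,cc,X,box in (("top",c,XT,(285,175,335,245)),("side",s,XS,(205,230,290,285))):
    x0,y0,x1,y1=box
    M=np.zeros((384,512),bool);M[y0:y1,x0:x1]=1
    dark=M&(cc["img"].max(2)<60)&(X[...,2]>.025)
    n,l,st,ce=cv2.connectedComponentsWithStats(dark.astype(np.uint8));i=1+st[1:,4].argmax();dark=l==i
    P=X[dark];r=cv2.minAreaRect(np.float32(P[:,:2]));print(nm,"pad",len(P),P.mean(0).round(4),r, P[:,2].min(),P[:,2].max())
    lite=M&(X[...,2]>.03)&(X[...,2]<.09);P=X[lite]
    co=np.linalg.lstsq(np.c_[P[:,:2],np.ones(len(P))],P[:,2],rcond=None)[0];print("plane",co.round(4),np.degrees(np.arctan2(co[1],co[0])).round(1),np.hypot(*co[:2]).round(3))
    r=cv2.minAreaRect(np.float32(P[:,:2]));print("plate",r)
    b=M&(X[...,2]>.004)&(X[...,2]<.085);P=X[b];r=cv2.minAreaRect(np.float32(P[:,:2]));print("all",r)
    print(cv2.boxPoints(r).round(3).tolist())
E
```

```text
top pad 14 [ 0.4954 -0.2787  0.0474] ((0.4957241117954254, -0.27913686633110046), (0.009746159426867962, 0.024606574326753616), 9.100227355957031) 0.04343541202696932 0.05191943133667576
plane [-0.2258 -0.124   0.1243] -151.2 0.258
plate ((0.46623843908309937, -0.2638553977012634), (0.20662838220596313, 0.13176564872264862), 0.7097527980804443)
all ((0.4764113426208496, -0.2877112627029419), (0.16646280884742737, 0.23631083965301514), 87.300537109375)
[[0.3540000021457672, -0.36500000953674316], [0.5910000205039978, -0.37599998712539673], [0.5979999899864197, -0.20999999344348907], [0.3619999885559082, -0.19900000095367432]]
side pad 607 [ 0.4667 -0.2897  0.0566] ((0.46693360805511475, -0.28890037536621094), (0.0828407034277916, 0.0652410015463829), 6.69425630569458) 0.04095166707229958 0.07220373829459836
plane [-0.2315 -0.1002  0.1332] -156.6 0.252
plate ((0.471923828125, -0.2642717957496643), (0.19933834671974182, 0.1384904384613037), 0.2572043240070343)
all ((0.48676052689552307, -0.26650261878967285), (0.1801518201828003, 0.23423698544502258), 88.21939849853516)
[[0.367000013589859, -0.3529999852180481], [0.6010000109672546, -0.36000001430511475], [0.6069999933242798, -0.18000000715255737], [0.3720000088214874, -0.17299999296665192]]
```

```bash
python3 - <<'E'
from h import *
s=pickle.load(open("side1.pkl","rb")); X=cloud(s)
M=np.zeros((384,512),bool);M[230:285,205:290]=1
dark=M&(s["img"].max(2)<60)&(X[...,2]>.025)
n,l,st,ce=cv2.connectedComponentsWithStats(cv2.erode(dark.astype(np.uint8),np.ones((3,3))));i=1+st[1:,4].argmax();P=X[l==i]
co=np.linalg.lstsq(np.c_[P[:,:2],np.ones(len(P))],P[:,2],rcond=None)[0]
print(len(P),co,np.degrees(np.arctan2(-co[1],-co[0])),np.hypot(*co[:2]),P.mean(0), "z at pad", co@[.450,-.2845,1])
r=cv2.minAreaRect(np.float32(P[:,:2]));print(r)
c=pickle.load(open("top1.pkl","rb"));XT=cloud(c)
for p in [(633,452),(605,425),(655,420),(668,485),(612,495),(640,470),(633,480)]: 
    q=XT[int(p[1]/3+60),int(p[0]/3+100)]; print(q.round(4), (co@[q[0],q[1],1]).round(4))
E
python3 go.py '[[0.6057,-0.006,0.085],[0.62,-0.06,0.16]]'
```

```text
478 [-0.28326576 -0.03709617  0.17813472] 7.46093285836359 0.28568446599854924 [ 0.46689204 -0.28929859  0.05661206] z at pad 0.061218990200134674
((0.46683162450790405, -0.28911837935447693), (0.07687316834926605, 0.06146596744656563), 6.392887592315674)
[ 0.4683 -0.2858  0.0545] 0.0561
[ 0.4987 -0.2548  0.053 ] 0.0463
[ 0.5023 -0.3123  0.0411] 0.0474
[ 0.4303 -0.3174  0.0686] 0.068
[ 0.4192 -0.2592  0.0688] 0.069
[ 0.4478 -0.2902  0.0622] 0.062
[ 0.4346 -0.2824  0.0681] 0.0655
[0.6057, -0.006, 0.085] [-1.   -0.03 -0.98] len 1.4
[0.62, -0.06, 0.16] [-1.   -0.13 -2.85] len 3.02
```

```bash
python3 go.py '[[0.60,0.015,0.08],[0.6057,-0.006,0.10],[0.62,-0.06,0.16],[0.5,-0.24,0.18],[0.452,-0.2905,0.12]]'
```

```text
[0.6, 0.015, 0.08] [-0.71 -0.02 -0.64] len 0.95
[0.6057, -0.006, 0.1] [-0.82 -0.04 -1.22] len 1.47
[0.62, -0.06, 0.16] [-1.   -0.13 -2.85] len 3.02
[0.5, -0.24, 0.18] [-3.1  -3.45 -4.7 ] len 6.6
[0.452, -0.2905, 0.12] [-4.41 -4.6  -4.11] len 7.58
```

```bash

python3 -m creep '[[[-0.4,0,-0.3],0,0],[[-0.7,0,-0.7],0,0],[[-0.8,0,-1.2],0,0],[[-0.9,-0.1,-2],0,0],[[-1,-0.1,-2.8],0,0],[[-1.5,-0.8,-3.3],0,0],[[-2,-1.5,-3.8],0,0],[[-2.4,-2.3,-4.2],0,0],[[-2.8,-3,-4.5],0,0],[[-3.1,-3.5,-4.7],0,0],[[-3.1,-3.5,-4.7],0,0]]'>/dev/null;python3 st.py;python3 go.py '[[0.452,-0.2905,0.11]]'; python3 snap.py 7 wrist side
```

```text
t 21.85 q [-0.668  0.647  1.241  0.332  1.807 -0.944] F [ 0.4 -0.1  0.1] M [-0.2 -0.2 -0.1] w 0.0004
p [ 0.4961 -0.243   0.1802] tip [ 0.4923 -0.2323  0.165 ] X [-0.192  0.779  0.597] Y [ 0.96   0.275 -0.05 ] Z [-0.203  0.564 -0.801] lean 36.8 az 109.8
[0.452, -0.2905, 0.11] [-1.41 -1.04  0.77] len 1.91
```

View pics/side7.png

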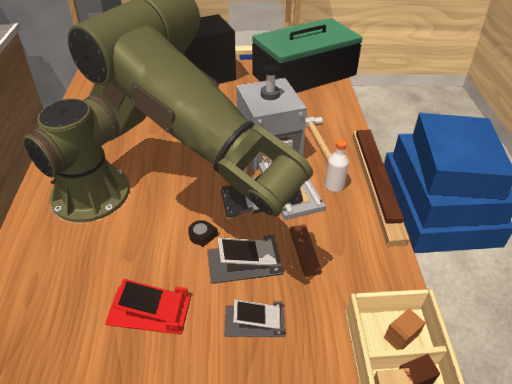

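View pics/wrist7.png

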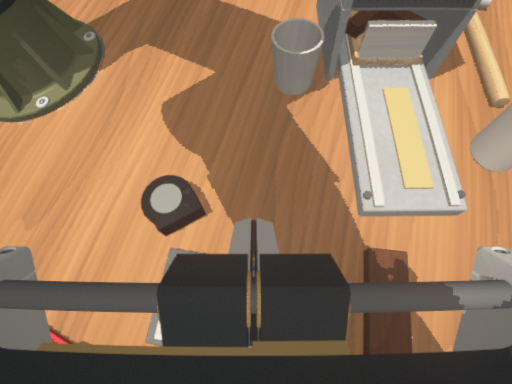

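```bash

python3 -m creep '[[[-0.4,-0.3,0.1],0,0],[[-0.8,-0.6,0.3],0,0],[[-1.1,-0.9,0.5],0,0],[[-1.4,-1,0.8],0,0],[[-1.4,-1,0.8],0,0]]'>/dev/null;python3 st.py;python3 go.py '[[0.452,-0.2905,0.085],[0.452,-0.2905,0.058]]'; python3 snap.py 8 wrist side
```

```text
t 22.45 q [-0.755  0.716  1.311  0.275  1.704 -1.068] F [-0.4 -0.1  0.3] M [-0.3 -0.1  0. ] w 0.0007
p [ 0.4549 -0.285   0.1065] tip [ 0.451  -0.2743  0.0913] X [-0.193  0.776  0.6  ] Y [ 0.959  0.279 -0.052] Z [-0.208  0.565 -0.798] lean 37.0 az 110.2
[0.452, -0.2905, 0.085] [-0.33 -0.06  0.29] len 0.45
[0.452, -0.2905, 0.058] [-0.66 -0.04  0.72] len 0.98
```

View pics/side8.png

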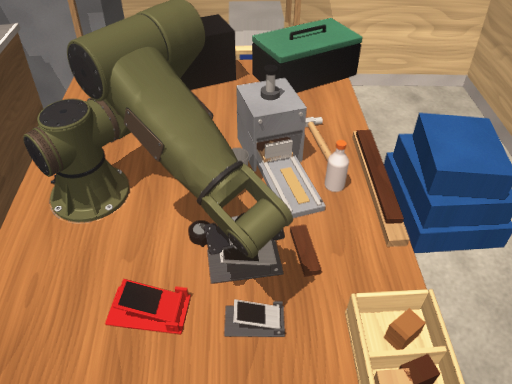

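```bash

python3 -m creep '[[[-0.2,0,0.2],0,0],[[-0.3,0,0.3],0,0],[[-0.4,0,0.4],0,0]]'|grep -E "force|ee_pos"
python3 -m creep '[[[-0.1,0,0.1],0,0],[[-0.2,0,0.25],0,0]]'|grep -E "force|ee_pos"
```

```text
ee_pos: [0.4552, -0.2904, 0.0802]
force: [-1.1, 0.8, 2.0]
ee_pos: [0.4544, -0.2916, 0.0648]
force: [-3.7, -1.6, 7.9]
```

```bash

python3 -m creep '[[[-0.04,0,0.05],0,0],[[-0.07,0,0.09],0,0]]'|grep -E "force|ee_pos"
python3 -m creep '[[[-0.02,0,0.03],0,0]]'|grep -E "force|ee_pos"
python3 -m creep '[[[-0.02,0,0.03],0,0]]'|grep -E "force|ee_pos"
```

```text
ee_pos: [0.4539, -0.2918, 0.0592]
force: [-5.2, -0.5, 8.9]
ee_pos: [0.4537, -0.2917, 0.0576]
force: [-6.4, -1.7, 15.6]
ee_pos: [0.4536, -0.2918, 0.0569]
force: [-8.3, -2.1, 28.1]
```

```bash

python3 -m creep '[[[0,0,0],0,0],[[0,0,0],0,0],[[0,0,0],0,0],[[0,0,0],0,0],[[0,0,0],0,0],[[0,0,0],0,0]]'|grep -E "force|ee_pos"; python3 snap.py 9 side wrist; python3 st.py|head -1
```

```text
ee_pos: [0.4536, -0.2918, 0.0572]
force: [-8.3, -0.6, 20.1]
t 24.15 q [-0.764  0.786  1.317  0.268  1.629 -1.096] F [-7.7 -0.2 20. ] M [1.8 1.9 0.8] w 0.0007
```

View pics/side9.png

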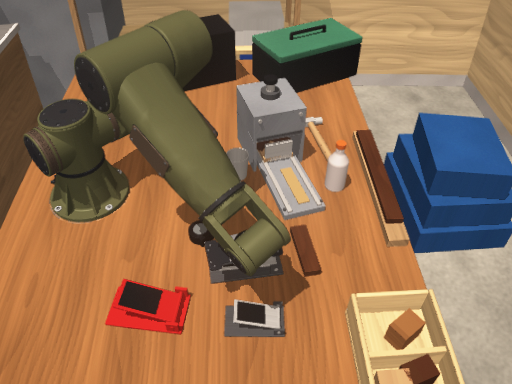

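```bash

python3 -m creep '[[[0.1,0,-0.15],0,0],[[0.2,0,-0.3],0,0],[[0.3,0,-0.45],0,0],[[0.5,0,-0.7],0,0],[[0.8,0,-1.1],0,0],[[1.2,0,-1.7],0,0],[[1.6,-0.5,-2.3],0,0],[[1.9,-1.2,-3],0,0],[[1.9,-2,-3.6],0,0],[[1.9,-2.8,-4],0,0],[[1.9,-3.2,-4],0,0],[[1.9,-3.2,-4],0,0]]'>/dev/null; python3 st.py; python3 snap.py 10 side top
```

```text
t 25.35 q [-1.004  0.494  1.237  0.146  2.036 -1.244] F [ 1.1 -0.2  0.3] M [-0.3 -0.3  0. ] w 0.0003
p [ 0.3212 -0.3757  0.2815] tip [ 0.3174 -0.365   0.2663] X [-0.192  0.78   0.596] Y [ 0.96   0.275 -0.05 ] Z [-0.203  0.562 -0.801] lean 36.7 az 109.9
```

View pics/side10.png

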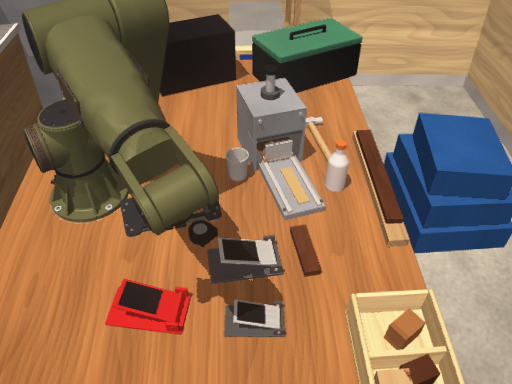

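```bash
python3 - <<'E'
from h import *
d=np.array([-.2659,.964]);O=np.array([.6002,.0923])
for k in ("8","9","10"):
    s=pickle.load(open(f"side{k}.pkl","rb"));X=cloud(s)
    m=np.zeros((384,512),bool);m[135:170,255:310]=1
    q=(X[...,:2]-O)@d; lat=(X[...,:2]-O)@np.array([.964,.2659])
    f=m&(X[...,2]>.05)&(X[...,2]<.085)&(abs(lat)<.035)&(q<.03)
    h=(X[...,2]>.13)&(X[...,2]<.19)&(abs(lat)<.05)&(q<.03)&(q>-.02)
    print(k,"face",f.sum(),np.median(q[f]).round(4),"hood",h.sum(),np.median(q[h]).round(4))
c=pickle.load(open("side10.pkl","rb"));X=cloud(c);c0=pickle.load(open("side1.pkl","rb"));X0=cloud(c0)
for p in [(235,250),(225,245),(250,255)]: print("pedal",X[p[1],p[0]].round(3),X0[p[1],p[0]].round(3))
df=(np.abs(c["img"].astype(int)-c0["img"]).max(2)>50); print("changed px bottle",df[140:192,325:350].sum(),"offcut",df[225:275,290:320].sum(),"mallet head",df[112:130,305:325].sum())
E
```

```text
8 face 173 0.0088 hood 503 0.0087
9 face 172 0.009 hood 507 0.0087
10 face 176 0.009 hood 501 0.0089
pedal [ 0.454 -0.294  0.062] [ 0.454 -0.293  0.061]
pedal [ 0.429 -0.281  0.068] [ 0.429 -0.279  0.065]
pedal [ 0.492 -0.303  0.052] [ 0.492 -0.303  0.052]
changed px bottle 0 offcut 0 mallet head 0
```

```bash
python3 -c "
from station import ctrl; print(ctrl.hand_in())"
```

```text
the job is handed in; nothing more can be done
None
```

The sled went home against the hidden stop, the pedal was pressed, held and released, and I handed the job in at about 25.5 s. No verdict came back.

- **Leaning the tool:** The move command cannot tilt the tool. I got a lean of about 37° by repeatedly asking for poses just out of reach, well above and clear of the bench.
- **Pushing the sled:** I pushed it at about 50 mm/s or slower. The glue held at about 20 N, then let go, and the sled ran at 2–3 N until the force rose sharply at the stop.
- **High force at the stop:** The force there reached 54 N, more than I intended and close to the 60 N limit. I had sent two small steps without checking between them, and I backed off at once.
- **Pressing the pedal:** I lowered it until it met its stop at about 28 N and held it there for about 0.6 s at about 20 N. The picture showed the ram down.

**Last checks:**
- **Sled:** The push face is 0–1 mm short of the hood lip, inside the stated home range, and did not move between the views before, during and after the pedal press. The stop cannot be seen, so "home" rests on that range and on the force jump.
- **Pedal:** It is back up, reading 62 mm at the press point.
- **Bystanders:** The bottle, offcut and mallet head show no change between pictures. I checked the cup and tape measure by eye only, and they look unmoved.
- **Robot:** It was clear of everything, with force readings near zero.

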